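Open the dial-locked sample box

TASK

Open the sample lockbox by its combination: turn the dial clockwise until it gently comes up against its stop (do not force it), then four divisions anticlockwise from there (a division is one rib of the dial, 20 degrees), passing the second, and then two divisions back clockwise. Then slide the lid fully open by its handle, without forcing it if it binds, and leave the other things on the bench where they are.

Things in the scene. Friction and masses are not known exactly. Their poses are not given: they have to be found in the camera images.
- lockbox: Grey steel lockbox screwed to the bench, 110 mm (its x) by 230 mm (its y) by 62 mm high; origin at the centre of its underside, z up. Its +y end (y 10 to 115 mm) is the closed lock case with the dial on top, axis upright at x 0, y 60 mm. Its -y end is the compartment under the sliding lid.
- dial_grip (a point): Centre of the dial's bar grip, on the dial's axis 88 mm above the bench; turns with the dial, z up. The bar is 46 mm long (this point's x), 12 mm wide (its y), 32 mm high (z 72 to 104 mm over the bench) and stands on a round skirt 72 mm across, top at 72 mm. White ribs on the skirt stand one division (20 degrees) apart. The dial turns against about 0.05 N m of friction and stays where it is left.
- stop_post (a point): The dial's clockwise stop (clockwise as seen from above): a pin hidden in the lock case, 28 mm from the dial's axis. The dial meets it 15 to 50 degrees clockwise of where it starts, solidly. The dial sits at an unknown angle on its spindle, so no rib or direction of the bar shows where: only the rise in torque does. Press it only lightly: 18 N on it (0.5 N m at the dial) does damage.
- lock_work (a point): Middle of the hidden lock work, on the dial's axis 30 mm above the bench. From the stop the dial goes 4 divisions (80 degrees) anticlockwise, on the way picking up a tumbler wheel that adds some 0.06 N m of drag (not a stop), then 2 divisions (40 degrees) back clockwise. Each is good to about 6 degrees; a longer swing anticlockwise carries the wheel too far, and one begins again from the stop.
- lid_handle (a point): Centre of the lid's handle, 78 mm above the bench: an upright bar 50 mm long (the lockbox's x), 12 mm thick (its y), standing 34 mm high on the lid (z 58 to 92 mm over the bench; a flat foot 22 mm wide ends at 61 mm). The aluminium lid, 100x124 mm, moves with it.
- lid (a joint): Sliding lid: 0 shut, 0.075 m fully open (end stop). Opens along the lockbox's -y, away from the dial; sliding drag about 1.5 N. Locked, it gives only some 4 mm and then bears on the lock.
- lid_tongue (a point): Steel tongue under the lid that reaches into the lock case, hidden. While the combination is not set it catches on the lock after some 4 mm; 15 N on it damages the lock.
- bottle: Brown-glass screw-cap bottle, 50 mm wide, 106 mm high; loose bystander, origin at the centre of its underside.
- tape: Roll of tape lying flat, 82 mm across, 19 mm high; loose bystander, origin at the centre of its underside.
- timer: Square bench timer 64x64x24 mm; loose bystander, origin at the centre of its underside.
- marker: Marker pen lying flat, 138 mm long along its y, 14 mm high; loose bystander, origin at the centre of its underside.
- beaker: Glass beaker, 54 mm wide, 68 mm high; loose bystander, origin at the centre of its underside.
- petri: Culture dish, 90 mm wide, 15 mm high; loose bystander, origin at the centre of its underside.

How it is judged:
On the way:
1. the dial has been turned clockwise up against its stop (contact force between stop_pin and anything else above 0.5 N), for 0.05 s.
At the end, for the whole second after the job is handed in: The lid stands open by at least 68 of its 75 mm, at rest (which the lock allows only once the combination has been dialed) (value of joint lid above 0.068 m and velocity of joint lid below 0.01 m/s); the robot touches nothing.
It fails at once if the dial is forced against its stop (over 18 N on the stop pin) (contact force between stop_pin and anything else above 18 N).
It fails at once if the lid is forced against the lock (over 15 N on its tongue) (contact force between tongue_pin and anything else above 15 N).
It fails at once if a bystander is moved by more than 25 mm (distance of any of bottle, tape, timer, marker, beaker, petri from where it was at the start of the episode above 0.025 m).
It also fails if it takes over 64 s, if anything falls off the work surface, if the arm or the gripper's body presses on something with over 40 N, if the wrist force passes 120 N, or if a joint passes its speed limit or range.

ROBOT

A 6-joint arm with a two-finger parallel gripper is mounted at the origin on the work surface; the furniture and walls round the work are solid. World frame = base frame: x ahead of the robot, y to its left, z up, the work surface at z = 0. Lengths are in m, angles in rad, forces in N, time in s.
With the tool pointing down it reaches from about 0.35 to 0.975 m from the base axis. Payload 4.9 kg.
Tool frame: the origin (TCP) lies between the finger pads; the fingertips stand 22 mm ahead of it and the grasp point (between the pads) lies 3 mm ahead of it; z points along the fingers, y is the line along which they close (so a half turn about z gives the same grasp; the last joint's range is limited). The gripper opens to 85 mm and grips with 20 to 120 N. Pads are 22 mm wide; open, the fingers measure 114 mm over their backs; the gripper's body (76 mm by 85 mm) begins 54 mm behind the grasp point. The pads swing forward as they close: fully open they stand 13 mm farther back than shut.
Start: joints at [-1.446, 0.053, 1.613, -0, 1.476, -0.119], TCP at [0.151, -0.606, 0.253] pointing down, gripper open.
Joint ranges: [-3.01, 3.01], [-1.01, 2.22], [0.06, 2.58], [-1.02, 4.17], [0.09, 2.62], [-3.14, 3.14]. Speed limits (rad/s): [2.57, 2.57, 3.14, 3.14, 3.14, 3.14].

INTERFACE

Orientations are given as a unit quaternion [w, x, y, z].
In Python, from plant import state, grab_frame, get_calibration, job_done, recognise, regions_of gives the robot as it stands.
- The arm moves only by the tool apply_moves, never from a script. Its argument "targets" is a list of rows, each an object with "translation": the shift along the tool's x, y, z normalised to -1 to 1, where 1 is 100 mm, a list of three; "twist": the turn about the tool's z normalised to -1 to 1, where 1 is 0.1 rad; "hand": the opening, from 0 (shut) to 1 (fully open). A call has 1 to 8 rows; each row shifts and turns the commanded pose from where the row before left it, along the tool's axes as they then stand; what a row does not reach is not made up. A row lasts 1/10 s, in which the tool goes at most 50 mm and 8.59 degrees, less where a joint would pass 70% of its speed; a pose out of reach is approached as far as the arm can. A call with a number of a shift or a turn outside -1 to 1 is refused whole. A call with a gripper value outside its range is refused whole. The fingers move at their own pace and stop on an object; the grip force is fixed at half the most. Time passes only in rows, so rows that do not move let the fingers close. It gives the time, the measured TCP pose, the force, the opening and the grip force at its end, in the units of the state.
- state(): the state, without advancing time (a new reading comes with each control period).
- grab_frame(name): name is "scene" or "top"; returns the picture (384x512x3 uint8, red, green, blue); there is no depth.
- get_calibration(name): a dict with "camera_matrix" (3x3 intrinsics, pixels), "pose" (4x4, takes a point from camera to world coordinates). Camera axes: x right, y up, looking along -z (the intrinsics and any distortion apply to the point x, -y, -z); pixel columns grow to the right and rows downward; lengths in m; the calibration is good to about 2 mm. A picture is of the moment at which its call begins. get_calibration takes no time and is no camera call.
- job_done(): hands the job in; it is judged then, once.
Trained networks look in the newest picture that a camera, given by its name, has taken for a name from the list of things; names that differ only in an ending like _2 or _b are one class to them, and where a whole thing is asked for, a point or a joint stands for the part that bears it (a point fixed in the world has none). Each returns a list of dicts, best first, with "score" (0 to 1); they miss things now and then, are a little off and sometimes report something else, mostly with a low value. They report only what shows in the picture. A call takes as long as a camera call.
- recognise(camera, query): "point" ([x, y, z] in m, in world coordinates, good to about 4 mm: the middle of the surface that is visible of it).
- regions_of(camera, query): "pixels" (384x512 bool, what is visible of it).
The state is a dict: "time": time; "joint_pos": joint angles; "joint_vel": joint speeds; "joint_efforts": joint torques, N m; "tool_pos": TCP position; "tool_rot": TCP orientation; "contact_force": force on the tool from outside, world axes, zero at the start; "ft_torque": the same for the moment, N m; "gripper_width": opening from 0.0 (shut) to 1.0 (fully open); "grasp_force": force on a finger pad.
Only numpy, scipy, OpenCV 4.12 (cv2) and the standard library are available. Lean on these libraries where they do the work, as an engineer would, in place of code of your own. Each camera call takes 0.05 s, during which the arm holds its last target. There are 200 camera calls.

## Working session

There is one attempt and no reset: what is moved stays moved. The work goes in short steps, Python scripts to look and compute and a tool call to move; the robot and the scene stay as the last step left them, time stands still between calls to the robot, and variables do not carry over. Pictures are saved under pics/ and viewed, at most 10 in all, crops included, and the job is handed in when it is done.

Besides the shell and the picture viewer there is one more tool, called by a JSON object that holds its "op" and its "data", one argument or row to a line. apply_moves: Moves the arm, as the interface text tells. Its arguments: {"type":"object","properties":{"targets":{"type":"array"}},"required":["targets"]}

```bash
mkdir -p pics; python3 - <<'E'
from plant import *
import cv2,numpy as np
for c in("scene","top"):
    cv2.imwrite(f"pics/{c}0.png",grab_frame(c)[:,:,::-1])
    for n in("lockbox","dial_grip","lid_handle","bottle","tape","timer","marker","beaker","petri"):
        print(c,n,[(np.round(d["point"],3).tolist(),round(d["score"],2)) for d in recognise(c,n)[:2]])
    print(get_calibration(c))
s=state();print(s)
E
```

```text
scene lockbox []
scene dial_grip [([0.507, 0.146, 0.072], 0.85)]
scene lid_handle [([0.502, 0.03, 0.056], 0.61)]
scene bottle [([0.598, 0.108, 0.071], 0.78)]
scene tape [([0.392, 0.066, 0.013], 0.86), ([0.506, 0.145, 0.074], 0.53)]
scene timer [([0.402, 0.169, 0.021], 0.73)]
scene marker [([0.463, -0.08, 0.01], 0.69)]
scene beaker [([0.502, 0.033, 0.056], 0.45)]
scene petri [([0.509, -0.291, 0.011], 0.93)]
{'camera_matrix': array([[416.1912024 ,   0.        , 252.8026369 ],
       [  0.        , 416.1912024 , 190.04892469],
       [  0.        ,   0.        ,   1.        ]]), 'pose': array([[-0.85415495,  0.3288742 , -0.40281644,  0.15038726],
       [-0.51997462, -0.53007427,  0.66981166,  0.49585632],
       [ 0.00676114,  0.78157727,  0.6237718 ,  0.62631201],
       [ 0.        ,  0.        ,  0.        ,  1.        ]])}
top lockbox [([0.509, 0.073, 0.063], 0.82)]
top dial_grip [([0.508, 0.13, 0.074], 0.68)]
top lid_handle [([0.509, 0.022, 0.056], 0.71)]
top bottle [([0.6, 0.087, 0.069], 0.88)]
top tape [([0.395, 0.059, 0.015], 0.84)]
top timer [([0.412, 0.165, 0.019], 0.89)]
top
[... 569 characters left out ...]
nt_pos': array([-1.44600350e+00,  5.26705823e-02,  1.61286637e+00, -1.95440212e-05,
        1.47599962e+00, -1.19011770e-01]), 'joint_vel': array([ 0.00012799, -0.00044471, -0.0006265 , -0.00049582, -0.00106649,
        0.00069291]), 'joint_efforts': array([ 2.95105048e-03, -3.93686736e+01, -3.70478046e+01,  6.61157401e-05,
        4.00658328e-04, -1.26258820e-05]), 'tool_pos': array([ 0.15086041, -0.60651365,  0.25334194]), 'tool_rot': array([ 2.80644584e-05,  9.92578998e-01,  1.21601527e-01, -9.64708101e-06]), 'contact_force': array([-0.04911227, -0.4366951 ,  0.55189506]), 'ft_torque': array([ 0.02943741,  0.00114535, -0.00710841]), 'grasp_force': 0.0, 'gripper_width': 1.0015568287276921}
```

View pics/top0.png

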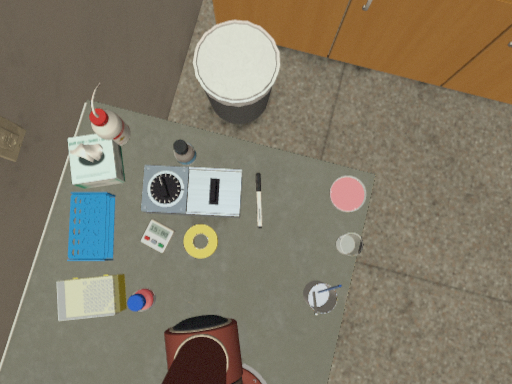

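View pics/scene0.png

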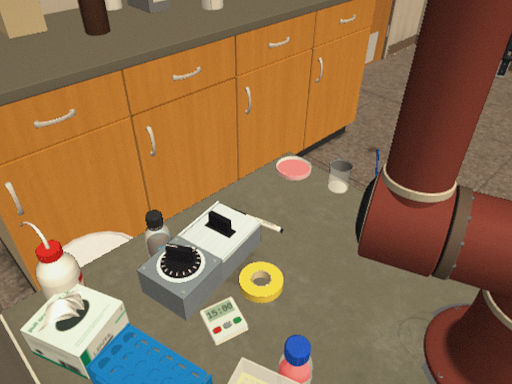

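The top view shows the dial near (165,188), the lid handle near (214,191) and the box spanning about u 142–242. The bottle is at (182,150), the timer at (157,236), the tape at (200,241) and the marker at (259,200). I'll zoom in on the dial and measure more precisely.

```bash
cat > h.py <<'E'
from plant import *
import cv2,numpy as np
def pix2w(c,uv,z):
    k=get_calibration(c);K=k["camera_matrix"];P=k["pose"]
    uv=np.atleast_2d(uv).astype(float)
    d=np.c_[(uv[:,0]-K[0,2])/K[0,0],-(uv[:,1]-K[1,2])/K[1,1],-np.ones(len(uv))]@P[:3,:3].T
    return P[:3,3]+d*((z-P[2,3])/d[:,2])[:,None]
def w2pix(c,p):
    k=get_calibration(c);K=k["camera_matrix"];P=k["pose"]
    q=(np.atleast_2d(p)-P[:3,3])@P[:3,:3]
    return np.c_[K[0,2]+K[0,0]*q[:,0]/-q[:,2],K[1,2]-K[1,1]*q[:,1]/-q[:,2]]
E
python3 - <<'E'
from h import *
f={c:grab_frame(c) for c in("top","scene")}
for c in f:
    for n,z in(("lockbox",.062),("dial_grip",.08),("lid_handle",.07)):
        r=regions_of(c,n)
        if not r: print(c,n,None);continue
        m=r[0]["pixels"].astype(np.uint8);pts=np.argwhere(m)[:,::-1].astype(np.float32)
        b=cv2.boxPoints(cv2.minAreaRect(pts))
        print(c,n,m.sum(),b.round(1).tolist(),pix2w(c,b,z)[:,:2].round(3).tolist(),pix2w(c,pts.mean(0),z).round(3))
a=cv2.resize(f["top"][150:230,130:260,::-1],None,fx=6,fy=6,interpolation=cv2.INTER_CUBIC)
cv2.imwrite("pics/a.png",a)
b=cv2.resize(f["scene"][195:315,135:265,::-1],None,fx=5,fy=5,interpolation=cv2.INTER_CUBIC)
cv2.imwrite("pics/b.png",b)
E
```

```text
top lockbox 4773 [[140.39999389648438, 213.0], [142.89999389648438, 164.5], [242.0, 169.39999389648438], [239.60000610351562, 218.0]] [[0.458, 0.191], [0.572, 0.189], [0.56, -0.044], [0.446, -0.038]] [[0.508 0.074 0.062]]
top dial_grip 733 [[150.0, 174.0], [180.0, 174.0], [180.0, 203.0], [150.0, 203.0]] [[0.546, 0.167], [0.546, 0.098], [0.479, 0.097], [0.479, 0.166]] [[0.512 0.132 0.08 ]]
top lid_handle 2155 [[186.89999389648438, 211.5], [188.89999389648438, 169.39999389648438], [241.0, 171.89999389648438], [239.0, 214.0]] [[0.46, 0.083], [0.559, 0.08], [0.553, -0.042], [0.454, -0.037]] [[0.507 0.021 0.07 ]]
scene lockbox 7899 [[127.9000015258789, 278.70001220703125], [218.3000030517578, 182.6999969482422], [270.5, 231.8000030517578], [180.0, 327.79998779296875]] [[0.57, 0.21], [0.594, -0.092], [0.419, -0.018], [0.433, 0.238]] [[0.493 0.112 0.062]]
scene dial_grip 1125 [[157.1999969482422, 275.0], [163.3000030517578, 242.1999969482422], [202.6999969482422, 249.60000610351562], [196.5, 282.3999938964844]] [[0.521, 0.188], [0.562, 0.124], [0.491, 0.102], [0.455, 0.166]] [[0.508 0.145 0.08 ]]
scene lid_handle 2196 [[181.0, 236.0], [226.0, 191.0], [257.0, 222.0], [212.0, 267.0]] [[0.552, 0.088], [0.557, -0.069], [0.451, -0.02], [0.458, 0.119]] [[0.5   0.037 0.07 ]]
```

View pics/a.png

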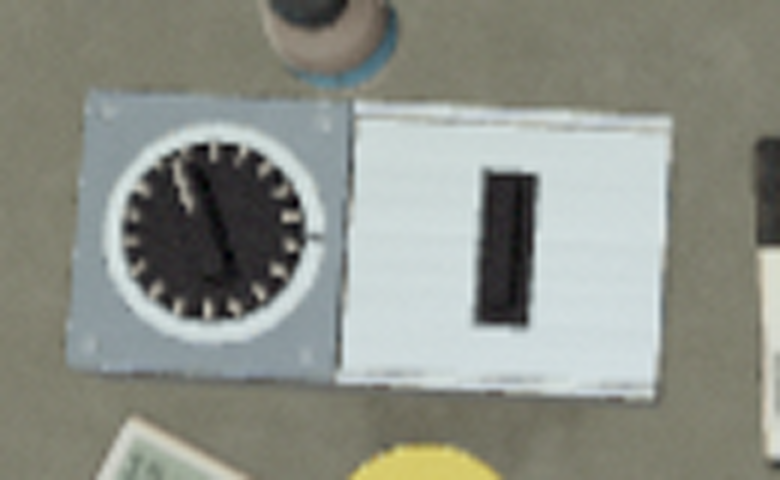

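View pics/b.png

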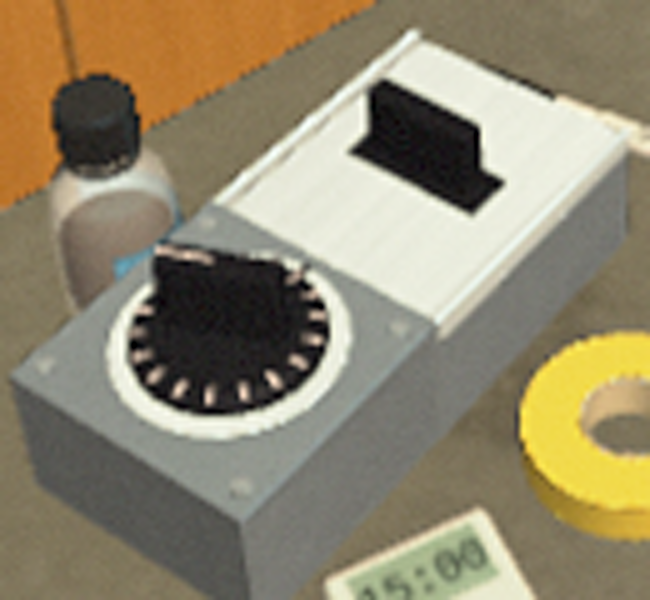

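```bash
python3 - <<'E'
from h import *
A=lambda p:np.array(p)/6.+[130,150]
B=lambda p:np.array(p)/5.+[135,195]
c=pix2w("top",A([[90,92],[672,117],[655,400],[68,368]]),.062)[:,:2];print("box",c.round(4).tolist(),c.mean(0))
v=c[0]+c[3]-c[1]-c[2];print("box +y dir deg",np.degrees(np.arctan2(v[1],v[0])),np.linalg.norm(v)/2,np.linalg.norm(c[0]-c[3]))
yh=v/np.linalg.norm(v);o=c.mean(0);print("dial pred",o+.06*yh)
print("dial skirt",pix2w("top",A([212,230]),.072))
h=pix2w("top",A([[485,172],[537,174],[528,326],[475,324]]),.085)[:,:2];print("handle",h.round(4).tolist(),h.mean(0),(h.mean(0)-o)@yh)
for n,q in(("top stripe",A([[178,160],[190,210]])),("top edge",A([[198,165],[235,280]]))):
    w=pix2w("top",q,.104);d=w[0]-w[1];print(n,w.round(4).tolist(),np.degrees(np.arctan2(d[1],d[0])))
w=pix2w("scene",B([[155,247],[285,262]]),.104);d=w[0]-w[1];print("scene bar",w.round(4).tolist(),np.degrees(np.arctan2(d[1],d[0])),np.linalg.norm(d))
ax=o+.06*yh
for ang in(5,10,15,20,25):
    u=np.array([np.cos(np.radians(ang)),np.sin(np.radians(ang))]);n=np.array([-u[1],u[0]])
    P=[np.r_[ax+.023*s*u+.006*t*n,.104] for s in(1,-1) for t in(1,-1)]
    print(ang,((w2pix("top",P)-[130,150])*6).round().tolist(),((w2pix("scene",P)-[135,195])*5).round().tolist())
print("bottle etc",[(n,np.round(recognise("top",n)[0]["point"],3)) for n in("bottle","tape","timer","marker")])
E
```

```text
box [[0.57, 0.184], [0.5597, -0.0437], [0.4487, -0.0371], [0.4616, 0.1895]] [0.51001431 0.07317934]
box +y dir deg 87.08870704239658 0.22745653839279303 0.10851927212598905
dial pred [0.5130617  0.13310191]
dial skirt [[0.51387176 0.1330759  0.072     ]]
handle [[0.5341, 0.0271], [0.5333, 0.0073], [0.4751, 0.0103], [0.4759, 0.0303]] [0.50459196 0.01872447] -0.05465999560959041
top stripe [[0.5355, 0.1397, 0.104], [0.5167, 0.1348, 0.104]] 14.58335133458122
top edge [[0.5336, 0.1322, 0.104], [0.4904, 0.1175, 0.104]] 18.76634160084665
scene bar [[0.5368, 0.1424, 0.104], [0.4943, 0.1245, 0.104]] 22.872079154682133 0.04611629359091908
5 [[174.0, 160.0], [206.0, 157.0], [182.0, 282.0], [214.0, 279.0]] [[161.0, 246.0], [181.0, 224.0], [273.0, 291.0], [292.0, 267.0]]
10 [[169.0, 162.0], [201.0, 157.0], [188.0, 283.0], [220.0, 277.0]] [[159.0, 250.0], [176.0, 227.0], [277.0, 287.0], [294.0, 263.0]]
15 [[164.0, 165.0], [195.0, 157.0], [193.0, 283.0], [225.0, 275.0]] [[157.0, 255.0], [172.0, 231.0], [281.0, 283.0], [295.0, 258.0]]
20 [[159.0, 168.0], [190.0, 157.0], [199.0, 283.0], [230.0, 272.0]] [[156.0, 259.0], [169.0, 235.0], [285.0, 279.0], [296.0, 254.0]]
25 [[155.0, 171.0], [184.0, 158.0], [204.0, 282.0], [234.0, 268.0]] [[156.0, 264.0], [165.0, 238.0], [288.0, 275.0], [296.0, 250.0]]
bottle etc [('bottle', array([0.6  , 0.091, 0.071])), ('tape', array([0.397, 0.057, 0.014])), ('timer', array([0.413, 0.162, 0.018])), ('marker', array([ 0.496, -0.082,  0.015]))]
```

{"op": "apply_moves", "data": {
  "targets": [
    {"translation":[0.265,-0.315,0],"twist":0,"hand":0.6},
    {"translation":[0.265,-0.315,0],"twist":0,"hand":0.6},
    {"translation":[0.265,-0.315,0],"twist":0,"hand":0.6},
    {"translation":[0.265,-0.315,0],"twist":0,"hand":0.6},
    {"translation":[0.265,-0.315,0],"twist":0,"hand":0.6},
    {"translation":[0.265,-0.315,0],"twist":0,"hand":0.6},
    {"translation":[0.265,-0.315,0],"twist":0,"hand":0.6},
    {"translation":[0.265,-0.315,0],"twist":0,"hand":0.6}
  ]
}}

```text
time: 2.4
tool_pos: [0.2962, -0.3093, 0.2535]
tool_rot: [0.0, 0.993, 0.121, 0.0]
contact_force: [1.5, 1.0, 0.4]
gripper_width: 0.599
grasp_force: 0.0
```

{"op": "apply_moves", "data": {
  "targets": [
    {"translation":[0.265,-0.315,0],"twist":0,"hand":0.6},
    {"translation":[0.265,-0.315,0],"twist":0,"hand":0.6},
    {"translation":[0.265,-0.315,0],"twist":0,"hand":0.6},
    {"translation":[0.265,-0.315,0],"twist":0,"hand":0.6},
    {"translation":[0.265,-0.315,0],"twist":0,"hand":0.6},
    {"translation":[0.265,-0.315,0],"twist":0,"hand":0.6},
    {"translation":[0.265,-0.315,0],"twist":0,"hand":0.6},
    {"translation":[0.265,-0.315,0],"twist":-0.5,"hand":0.6}
  ]
}}

```text
time: 3.2
tool_pos: [0.4412, -0.0133, 0.2537]
tool_rot: [0.0, 0.989, 0.147, 0.001]
contact_force: [0.3, -0.1, 0.0]
gripper_width: 0.601
grasp_force: 0.0
```

{"op": "apply_moves", "data": {
  "targets": [
    {"translation":[0.28,-0.3,0],"twist":0,"hand":0.6},
    {"translation":[0.28,-0.3,0],"twist":0,"hand":0.6},
    {"translation":[0.28,-0.3,0],"twist":0,"hand":0.6},
    {"translation":[0.275,-0.29,0],"twist":0,"hand":0.6},
    {"translation":[0,0,0.3],"twist":0,"hand":0.6},
    {"translation":[0,0,0.3],"twist":0,"hand":0.6},
    {"translation":[0,0,0.3],"twist":0,"hand":0.6},
    {"translation":[0,0,0],"twist":0,"hand":0.6}
  ]
}}

```text
time: 4.0
tool_pos: [0.5097, 0.1309, 0.1582]
tool_rot: [-0.0, 0.989, 0.147, -0.005]
contact_force: [-0.3, -0.6, 0.1]
gripper_width: 0.6
grasp_force: 0.0
```

```bash
python3 - <<'E'
from h import *
s=state();print(s["tool_pos"],s["tool_rot"],s["joint_pos"],s["contact_force"],s["ft_torque"])
a=cv2.resize(grab_frame("top")[150:230,130:260,::-1],None,fx=4,fy=4,interpolation=cv2.INTER_CUBIC)
b=cv2.resize(grab_frame("scene")[175:295,135:265,::-1],None,fx=4,fy=4,interpolation=cv2.INTER_CUBIC)
cv2.imwrite("pics/c.png",np.vstack([a[20:],b[:330]])[:600])
E
```

```text
[0.50966671 0.1309369  0.15823226] [-1.77759820e-04  9.89195971e-01  1.46519524e-01 -4.82998709e-03] [ 1.09992047e-01 -9.99425767e-02  1.92591936e+00 -2.70868073e-06
  1.32528243e+00  1.38668778e+00] [-0.31893555 -0.5999098   0.0608637 ] [ 0.00827593  0.0666086  -0.01481589]
```

View pics/c.png

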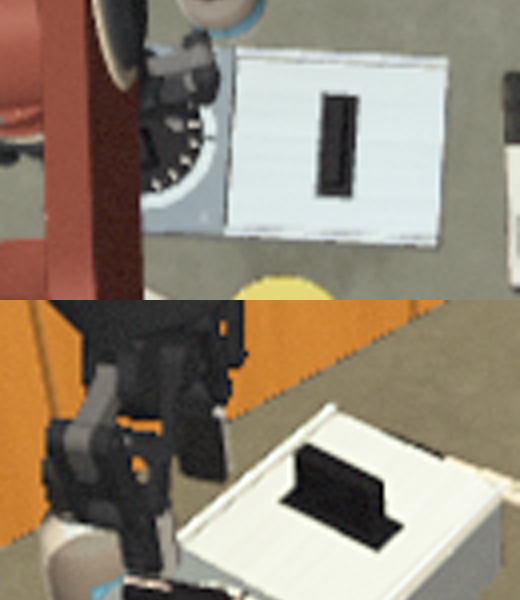

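The open fingers straddle the dial bar; they show around (175,70) in the upper half and (200,430) in the lower half. I'll lower and grip.

{"op": "apply_moves", "data": {
  "targets": [
    {"translation":[0.03,0,0.3],"twist":0,"hand":0.6},
    {"translation":[0,0,0.28],"twist":0,"hand":0.6},
    {"translation":[0,0,0],"twist":0,"hand":0.35},
    {"translation":[0,0,0],"twist":0,"hand":0.2},
    {"translation":[0,0,0],"twist":0,"hand":0.1},
    {"translation":[0,0,0],"twist":0,"hand":0},
    {"translation":[0,0,0],"twist":0,"hand":0},
    {"translation":[0,0,0],"twist":0,"hand":0}
  ]
}}

```text
time: 4.9
tool_pos: [0.5165, 0.1347, 0.1081]
tool_rot: [-0.003, 0.989, 0.146, 0.002]
contact_force: [-2.4, 9.3, -1.0]
gripper_width: 0.125
grasp_force: 59.1
```

```bash
cat > s.py <<'E'
from plant import state
import numpy as np
s=state();q=s["tool_rot"]
print(round(s["time"],2),s["tool_pos"].round(4),"yaw",np.degrees(2*np.arctan2(q[2],q[1])).round(2),"F",s["contact_force"].round(2),"M",s["ft_torque"].round(3),"eff",s["joint_efforts"].round(3),"g",round(s["gripper_width"],3),round(s["grasp_force"],1),"j6",s["joint_pos"][5].round(3))
E
python3 s.py
```

```text
4.9 [0.5165 0.1347 0.1081] yaw 16.82 F [-2.37  9.28 -1.01] M [ 1.518  0.485 -0.046] eff [-5.2810e+00 -3.2345e+01 -3.4375e+01 -2.3770e+00 -4.7200e-01 -2.1000e-02] g 0.125 59.1 j6 1.388
```

{"op": "apply_moves", "data": {
  "targets": [
    {"translation":[0,-0.02,0],"twist":0,"hand":0.3},
    {"translation":[0,0,0.07],"twist":0,"hand":0.3},
    {"translation":[0,0,0],"twist":0,"hand":0.2},
    {"translation":[0,0,0],"twist":0,"hand":0},
    {"translation":[0,0,0],"twist":0,"hand":0},
    {"translation":[0,0,0],"twist":0,"hand":0}
  ]
}}

```text
time: 5.5
tool_pos: [0.5152, 0.1348, 0.0989]
tool_rot: [-0.001, 0.989, 0.146, 0.0]
contact_force: [-1.5, 4.6, 2.0]
gripper_width: 0.131
grasp_force: 60.0
```

```bash
python3 s.py
```

```text
5.5 [0.5152 0.1348 0.0989] yaw 16.81 F [-1.5   4.6   2.05] M [0.639 0.325 0.023] eff [-2.6560e+00 -3.1484e+01 -3.2947e+01 -1.1010e+00 -4.1100e-01 -1.0000e-03] g 0.131 60.0 j6 1.391
```

{"op": "apply_moves", "data": {
  "targets": [
    {"translation":[0,-0.01,0],"twist":0.4,"hand":0},
    {"translation":[0,0,0],"twist":0.4,"hand":0},
    {"translation":[0,0,0],"twist":0.4,"hand":0},
    {"translation":[0,0,0],"twist":0.4,"hand":0},
    {"translation":[0,0,0],"twist":0.4,"hand":0},
    {"translation":[0,0,0],"twist":0.2,"hand":0}
  ]
}}

```text
time: 6.1
tool_pos: [0.5151, 0.1352, 0.0989]
tool_rot: [-0.001, 0.999, 0.036, 0.0]
contact_force: [-2.3, 3.2, 2.6]
gripper_width: 0.128
grasp_force: 60.1
```

```bash
python3 s.py
```

```text
6.1 [0.5151 0.1352 0.0989] yaw 4.16 F [-2.31  3.18  2.64] M [0.411 0.337 0.068] eff [-1.8900e+00 -3.1169e+01 -3.2604e+01 -7.0800e-01 -4.3000e-01 -2.2000e-02] g 0.128 60.1 j6 1.614
```

{"op": "apply_moves", "data": {
  "targets": [
    {"translation":[0,0,0],"twist":0,"hand":0.5},
    {"translation":[0,0,0],"twist":0,"hand":0.5},
    {"translation":[0,0,0],"twist":0,"hand":0.5},
    {"translation":[0.12,0,0],"twist":0,"hand":0.5},
    {"translation":[0.12,0,0],"twist":0,"hand":0.5},
    {"translation":[0,0.06,0],"twist":0,"hand":0.5},
    {"translation":[0,0.05,0],"twist":0,"hand":0.5},
    {"translation":[0,0,0],"twist":0,"hand":0.5}
  ]
}}

```text
time: 6.9
tool_pos: [0.5396, 0.1249, 0.098]
tool_rot: [0.0, 0.999, 0.036, -0.0]
contact_force: [0.0, -1.0, 0.7]
gripper_width: 0.499
grasp_force: 0.0
```

```bash
python3 s.py
```

```text
6.9 [0.5396 0.1249 0.098 ] yaw 4.18 F [ 0.04 -0.97  0.66] M [-0.004  0.025 -0.063] eff [-1.9800e-01 -3.4529e+01 -3.3365e+01 -3.8000e-02 -1.0000e-02 -4.2000e-02] g 0.499 0.0 j6 1.591
```

{"op": "apply_moves", "data": {
  "targets": [
    {"translation":[0,0.02,0],"twist":0,"hand":0.5},
    {"translation":[0,0.01,0],"twist":0,"hand":0.5},
    {"translation":[0,0.005,0],"twist":0,"hand":0.5},
    {"translation":[0,0,0],"twist":0,"hand":0.5}
  ]
}}

```text
time: 7.3
tool_pos: [0.5398, 0.1222, 0.0983]
tool_rot: [-0.0, 0.999, 0.037, 0.0]
contact_force: [0.0, 0.0, 0.7]
gripper_width: 0.503
grasp_force: 0.0
```

```bash
python3 s.py
```

```text
7.3 [0.5398 0.1222 0.0983] yaw 4.23 F [0.01 0.03 0.72] M [-0.023 -0.011  0.002] eff [-6.9000e-02 -3.4528e+01 -3.3103e+01 -6.0000e-03  1.0000e-03 -5.0000e-03] g 0.503 0.0 j6 1.585
```

{"op": "apply_moves", "data": {
  "targets": [
    {"translation":[0,0.01,0],"twist":0,"hand":0.5},
    {"translation":[0,0.01,0],"twist":0,"hand":0.5},
    {"translation":[0,0,0],"twist":0,"hand":0.5}
  ]
}}

```text
time: 7.6
tool_pos: [0.5402, 0.1209, 0.0984]
tool_rot: [-0.001, 0.999, 0.037, 0.0]
contact_force: [0.0, 4.6, -0.7]
gripper_width: 0.499
grasp_force: 2.3
```

```bash
python3 s.py
```

```text
7.6 [0.5402 0.1209 0.0984] yaw 4.22 F [ 0.02  4.63 -0.7 ] M [ 0.726 -0.1   -0.038] eff [ -2.4   -34.642 -32.791  -1.114   0.27   -0.075] g 0.499 2.3 j6 1.582
```

{"op": "apply_moves", "data": {
  "targets": [
    {"translation":[0,0.01,0],"twist":0,"hand":0.5},
    {"translation":[0,0.01,0],"twist":0,"hand":0.5},
    {"translation":[0,0,0],"twist":0,"hand":0.5}
  ]
}}

```text
time: 7.9
tool_pos: [0.5409, 0.1188, 0.0985]
tool_rot: [-0.001, 0.999, 0.037, 0.001]
contact_force: [2.4, 3.8, -1.8]
gripper_width: 0.499
grasp_force: 2.6
```

```bash
python3 s.py
```

```text
7.9 [0.5409 0.1188 0.0985] yaw 4.22 F [ 2.42  3.83 -1.78] M [ 0.712 -0.385 -0.177] eff [ -2.224 -35.05  -32.394  -1.134   0.778  -0.118] g 0.499 2.6 j6 1.578
```

{"op": "apply_moves", "data": {
  "targets": [
    {"translation":[0,0.01,0],"twist":0,"hand":0.5},
    {"translation":[0,0.01,0],"twist":0,"hand":0.5},
    {"translation":[0,0,0],"twist":0,"hand":0.5}
  ]
}}

```text
time: 8.2
tool_pos: [0.541, 0.118, 0.0984]
tool_rot: [-0.002, 0.999, 0.037, 0.001]
contact_force: [3.2, 9.7, -1.9]
gripper_width: 0.504
grasp_force: 5.0
```

```bash
python3 s.py
```

```text
8.2 [0.541  0.118  0.0984] yaw 4.19 F [ 3.24  9.7  -1.93] M [ 1.467 -0.464 -0.166] eff [ -4.786 -35.188 -32.342  -2.292   0.917  -0.177] g 0.504 5.0 j6 1.574
```

{"op": "apply_moves", "data": {
  "targets": [
    {"translation":[0,0.01,0],"twist":0,"hand":0.5},
    {"translation":[0,0,0],"twist":0,"hand":0.5}
  ]
}}

```text
time: 8.4
tool_pos: [0.541, 0.1177, 0.0985]
tool_rot: [-0.003, 0.999, 0.036, 0.001]
contact_force: [2.6, 11.8, -1.5]
gripper_width: 0.502
grasp_force: 6.3
```

```bash
python3 s.py
```

```text
8.4 [0.541  0.1177 0.0985] yaw 4.18 F [ 2.59 11.76 -1.53] M [ 1.812 -0.495 -0.237] eff [ -6.181 -35.264 -32.347  -2.945   0.967  -0.208] g 0.502 6.3 j6 1.573
```

{"op": "apply_moves", "data": {
  "targets": [
    {"translation":[0,-0.1,0],"twist":0,"hand":0.5},
    {"translation":[0,-0.128,0],"twist":0,"hand":0.5},
    {"translation":[-0.125,0,0],"twist":0,"hand":0.5},
    {"translation":[-0.125,0,0],"twist":0,"hand":0.5},
    {"translation":[0,0,0],"twist":0.6,"hand":0.5},
    {"translation":[0,0,0],"twist":0.6,"hand":0.5},
    {"translation":[0,0,0],"twist":0.6,"hand":0.5},
    {"translation":[0,0,0],"twist":0,"hand":0.4}
  ]
}}

```text
time: 9.2
tool_pos: [0.5128, 0.1356, 0.0982]
tool_rot: [0.0, 0.999, -0.053, -0.0]
contact_force: [-0.6, 0.0, 0.5]
gripper_width: 0.401
grasp_force: 0.0
```

```bash
python3 s.py
```

```text
9.2 [0.5128 0.1356 0.0982] yaw -6.08 F [-0.63  0.04  0.46] M [0.015 0.005 0.015] eff [ 2.3000e-02 -3.2163e+01 -3.3190e+01 -1.0000e-03 -3.0000e-03  2.6800e-01] g 0.401 0.0 j6 1.796
```

{"op": "apply_moves", "data": {
  "targets": [
    {"translation":[0,0,0],"twist":0,"hand":0.25},
    {"translation":[0,0,0],"twist":0,"hand":0.15},
    {"translation":[0,0,0],"twist":0,"hand":0},
    {"translation":[0,0,0],"twist":0,"hand":0},
    {"translation":[0,0,0],"twist":0,"hand":0}
  ]
}}

```text
time: 9.7
tool_pos: [0.5136, 0.136, 0.0984]
tool_rot: [0.0, 0.999, -0.053, -0.0]
contact_force: [-2.8, -0.8, 2.3]
gripper_width: 0.129
grasp_force: 58.8
```

```bash
python3 s.py
```

```text
9.7 [0.5136 0.136  0.0984] yaw -6.07 F [-2.79 -0.82  2.33] M [-0.046  0.403  0.069] eff [ -0.11  -31.19  -33.043   0.051  -0.674   0.046] g 0.129 58.8 j6 1.796
```

{"op": "apply_moves", "data": {
  "targets": [
    {"translation":[0,0,0],"twist":-0.8,"hand":0},
    {"translation":[0,0,0],"twist":-0.8,"hand":0},
    {"translation":[0,0,0],"twist":-0.8,"hand":0},
    {"translation":[0,0,0],"twist":-0.8,"hand":0},
    {"translation":[0,0,0],"twist":-0.8,"hand":0},
    {"translation":[0,0,0],"twist":-0.8,"hand":0},
    {"translation":[0,0,0],"twist":-0.8,"hand":0},
    {"translation":[0,0,0],"twist":-0.8,"hand":0}
  ]
}}

```text
time: 10.5
tool_pos: [0.5139, 0.1346, 0.0984]
tool_rot: [0.002, 0.964, 0.265, -0.001]
contact_force: [-2.5, -6.8, 3.4]
gripper_width: 0.13
grasp_force: 59.0
```

```bash
python3 s.py
```

```text
10.5 [0.5139 0.1346 0.0984] yaw 30.78 F [-2.5  -6.81  3.37] M [-0.98   0.273 -0.062] eff [  3.077 -31.22  -32.985   1.446  -0.608   0.587] g 0.13 59.0 j6 1.153
```

{"op": "apply_moves", "data": {
  "targets": [
    {"translation":[0,0,0],"twist":-0.8,"hand":0},
    {"translation":[0,0,0],"twist":-0.8,"hand":0},
    {"translation":[0,0,0],"twist":-0.8,"hand":0},
    {"translation":[0,0,0],"twist":-0.8,"hand":0},
    {"translation":[0,0,0],"twist":-0.8,"hand":0},
    {"translation":[0,0,0],"twist":-0.8,"hand":0},
    {"translation":[0,0,0],"twist":-0.8,"hand":0},
    {"translation":[0,0,0],"twist":0,"hand":0}
  ]
}}

```text
time: 11.3
tool_pos: [0.5149, 0.1337, 0.0984]
tool_rot: [0.003, 0.854, 0.521, -0.0]
contact_force: [1.2, -7.6, -0.1]
gripper_width: 0.128
grasp_force: 58.6
```

```bash
python3 s.py
```

```text
11.3 [0.5149 0.1337 0.0984] yaw 62.76 F [ 1.17 -7.6  -0.08] M [-1.432 -0.234  0.014] eff [  4.805 -32.057 -32.522   2.232   0.17   -0.252] g 0.128 58.6 j6 0.594
```

{"op": "apply_moves", "data": {
  "targets": [
    {"translation":[0,0,0],"twist":-0.63,"hand":0},
    {"translation":[0,0,0],"twist":-0.63,"hand":0},
    {"translation":[0,0,0],"twist":0,"hand":0}
  ]
}}

```text
time: 11.6
tool_pos: [0.5151, 0.1336, 0.0985]
tool_rot: [0.003, 0.819, 0.573, -0.0]
contact_force: [2.5, -10.5, -0.6]
gripper_width: 0.132
grasp_force: 58.5
```

```bash
python3 s.py
```

```text
11.6 [0.5151 0.1336 0.0985] yaw 69.96 F [  2.55 -10.48  -0.57] M [-1.497 -0.409  0.031] eff [  5.161 -32.332 -32.368   2.357   0.432  -0.202] g 0.132 58.5 j6 0.469
```

{"op": "apply_moves", "data": {
  "targets": [
    {"translation":[0,0,0],"twist":0.8,"hand":0},
    {"translation":[0,0,0],"twist":0.8,"hand":0},
    {"translation":[0,0,0],"twist":0.8,"hand":0},
    {"translation":[0,0,0],"twist":0.8,"hand":0},
    {"translation":[0,0,0],"twist":0.8,"hand":0},
    {"translation":[0,0,0],"twist":0.8,"hand":0},
    {"translation":[0,0,0],"twist":0.8,"hand":0},
    {"translation":[0,0,0],"twist":0.69,"hand":0}
  ]
}}

```text
time: 12.4
tool_pos: [0.514, 0.1345, 0.0984]
tool_rot: [0.002, 0.957, 0.29, -0.001]
contact_force: [-1.3, -5.7, 3.5]
gripper_width: 0.132
grasp_force: 59.0
```

```bash
python3 s.py
```

```text
12.4 [0.514  0.1345 0.0984] yaw 33.69 F [-1.35 -5.72  3.49] M [-0.954  0.275  0.012] eff [  2.777 -31.201 -32.997   1.401  -0.633  -0.483] g 0.132 59.0 j6 1.102
```

{"op": "apply_moves", "data": {
  "targets": [
    {"translation":[0,0,0],"twist":0.65,"hand":0},
    {"translation":[0,0,0],"twist":0,"hand":0},
    {"translation":[0,0,0],"twist":0,"hand":0.5},
    {"translation":[0,0,0],"twist":0,"hand":0.5},
    {"translation":[0,0,0],"twist":0,"hand":0.5},
    {"translation":[0,0,-0.2],"twist":0,"hand":0.5},
    {"translation":[0,0,-0.3],"twist":0,"hand":0.5},
    {"translation":[0,0,-0.3],"twist":0,"hand":0.5}
  ]
}}

```text
time: 13.2
tool_pos: [0.5133, 0.1362, 0.1785]
tool_rot: [-0.0, 0.966, 0.26, -0.001]
contact_force: [0.3, 0.2, 1.7]
gripper_width: 0.496
grasp_force: 0.0
```

{"op": "apply_moves", "data": {
  "targets": [
    {"translation":[0,0,0],"twist":0.72,"hand":0.5},
    {"translation":[0,0,0],"twist":0.72,"hand":0.5},
    {"translation":[0,0,0],"twist":0.72,"hand":0.5},
    {"translation":[0,0,0],"twist":0.72,"hand":0.5},
    {"translation":[0,0,0],"twist":0.72,"hand":0.5},
    {"translation":[0,0,0],"twist":0.72,"hand":0.5},
    {"translation":[0,0,0],"twist":0.72,"hand":0.5},
    {"translation":[0,0,0],"twist":0.72,"hand":0.5}
  ]
}}

```text
time: 14.0
tool_pos: [0.5138, 0.1363, 0.1782]
tool_rot: [-0.0, 1.0, -0.026, 0.0]
contact_force: [0.3, -0.4, 0.6]
gripper_width: 0.497
grasp_force: 0.0
```

```bash
python3 s.py
```

```text
14.0 [0.5138 0.1363 0.1782] yaw -3.03 F [ 0.27 -0.36  0.58] M [-0.024 -0.029 -0.024] eff [ 1.0000e-03 -3.0620e+01 -3.5586e+01  1.0000e-03 -0.0000e+00 -5.9300e-01] g 0.497 0.0 j6 1.743
```

{"op": "apply_moves", "data": {
  "targets": [
    {"translation":[0,0.39,0],"twist":0,"hand":0.5},
    {"translation":[0,0.39,0],"twist":0,"hand":0.5},
    {"translation":[0,0.385,0],"twist":0,"hand":0.5},
    {"translation":[0,0,0],"twist":0,"hand":0.5},
    {"translation":[0,0,0.3],"twist":0,"hand":0.5},
    {"translation":[0,0,0.3],"twist":0,"hand":0.5},
    {"translation":[0,0,0.27],"twist":0,"hand":0.5},
    {"translation":[0,0,0],"twist":0,"hand":0.5}
  ]
}}

```text
time: 14.8
tool_pos: [0.5047, 0.0208, 0.0869]
tool_rot: [-0.001, 1.0, -0.025, -0.004]
contact_force: [0.2, 0.3, 0.0]
gripper_width: 0.497
grasp_force: 0.0
```

```bash
python3 s.py
```

```text
14.8 [0.5047 0.0208 0.0869] yaw -2.85 F [0.18 0.3  0.03] M [-0.021 -0.    -0.011] eff [-3.1800e-01 -3.0559e+01 -3.4440e+01 -8.0000e-03 -3.7400e-01  2.0000e-03] g 0.497 0.0 j6 1.514
```

{"op": "apply_moves", "data": {
  "targets": [
    {"translation":[0,0.08,0],"twist":0,"hand":0.5},
    {"translation":[0,0.04,0],"twist":0,"hand":0.5},
    {"translation":[0,0.02,0],"twist":0,"hand":0.5},
    {"translation":[0,0.02,0],"twist":0,"hand":0.5},
    {"translation":[0,0,0],"twist":0,"hand":0.5}
  ]
}}

```text
time: 15.3
tool_pos: [0.508, 0.0034, 0.0925]
tool_rot: [0.0, 1.0, -0.025, 0.001]
contact_force: [1.0, 0.0, 0.1]
gripper_width: 0.501
grasp_force: 0.1
```

```bash
python3 s.py
```

```text
15.3 [0.508  0.0034 0.0925] yaw -2.9 F [1.02 0.01 0.13] M [-0.019  0.018 -0.03 ] eff [-1.5500e-01 -2.9798e+01 -3.2845e+01 -2.3000e-02  9.0000e-03 -1.9000e-02] g 0.501 0.1 j6 1.482
```

{"op": "apply_moves", "data": {
  "targets": [
    {"translation":[0,0.02,0],"twist":0,"hand":0.5},
    {"translation":[0,0.02,0],"twist":0,"hand":0.5},
    {"translation":[0,0,0],"twist":0,"hand":0.5}
  ]
}}

```text
time: 15.6
tool_pos: [0.507, -0.0005, 0.0914]
tool_rot: [0.0, 1.0, -0.025, 0.0]
contact_force: [0.4, 0.3, 0.4]
gripper_width: 0.501
grasp_force: 0.3
```

```bash
python3 s.py
```

```text
15.6 [ 5.07e-01 -5.00e-04  9.14e-02] yaw -2.89 F [0.42 0.28 0.42] M [0.025 0.014 0.022] eff [-2.9800e-01 -2.9703e+01 -3.2655e+01 -1.3300e-01  4.6000e-02 -2.7000e-02] g 0.501 0.3 j6 1.474
```

{"op": "apply_moves", "data": {
  "targets": [
    {"translation":[0,0.02,0],"twist":0,"hand":0.5},
    {"translation":[0,0.01,0],"twist":0,"hand":0.5},
    {"translation":[0,0,0],"twist":0,"hand":0.5}
  ]
}}

```text
time: 15.9
tool_pos: [0.5068, -0.0034, 0.0912]
tool_rot: [0.0, 1.0, -0.025, -0.0]
contact_force: [-0.4, 1.1, 1.1]
gripper_width: 0.498
grasp_force: 0.4
```

```bash
python3 s.py
```

```text
15.9 [ 0.5068 -0.0034  0.0912] yaw -2.88 F [-0.42  1.1   1.08] M [ 0.132 -0.017  0.008] eff [-4.2200e-01 -2.9553e+01 -3.2533e+01 -2.1000e-01  4.5000e-02 -2.2000e-02] g 0.498 0.4 j6 1.468
```

{"op": "apply_moves", "data": {
  "targets": [
    {"translation":[0,0.02,0],"twist":0,"hand":0.5},
    {"translation":[0,0.01,0],"twist":0,"hand":0.5},
    {"translation":[0,0,0],"twist":0,"hand":0.5}
  ]
}}

```text
time: 16.2
tool_pos: [0.5066, -0.0064, 0.0912]
tool_rot: [0.0, 1.0, -0.025, -0.0]
contact_force: [-0.0, 0.2, 0.6]
gripper_width: 0.498
grasp_force: 0.4
```

```bash
python3 s.py
```

```text
16.2 [ 0.5066 -0.0064  0.0912] yaw -2.88 F [-0.01  0.22  0.61] M [ 0.123 -0.063 -0.013] eff [-4.1900e-01 -2.9541e+01 -3.2586e+01 -2.0700e-01  1.4000e-02 -2.0000e-02] g 0.498 0.4 j6 1.462
```

{"op": "apply_moves", "data": {
  "targets": [
    {"translation":[0,0.02,0],"twist":0,"hand":0.5},
    {"translation":[0,0.02,0],"twist":0,"hand":0.5},
    {"translation":[0,0,0],"twist":0,"hand":0.5}
  ]
}}

```text
time: 16.5
tool_pos: [0.5064, -0.0105, 0.0912]
tool_rot: [0.0, 1.0, -0.025, -0.0]
contact_force: [0.3, 0.2, 1.1]
gripper_width: 0.499
grasp_force: 0.2
```

```bash
python3 s.py
```

```text
16.5 [ 0.5064 -0.0105  0.0912] yaw -2.89 F [0.3  0.19 1.13] M [0.066 0.041 0.043] eff [-2.8400e-01 -2.9643e+01 -3.2769e+01 -1.2100e-01 -2.0000e-02 -2.2000e-02] g 0.499 0.2 j6 1.454
```

```bash
python3 - <<'E'
from h import *
b=cv2.resize(grab_frame("scene")[155:315,115:315,::-1],None,fx=3.5,fy=3.5,interpolation=cv2.INTER_CUBIC)
cv2.imwrite("pics/d.png",b)
E
```

```text
(no output)
```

View pics/d.png

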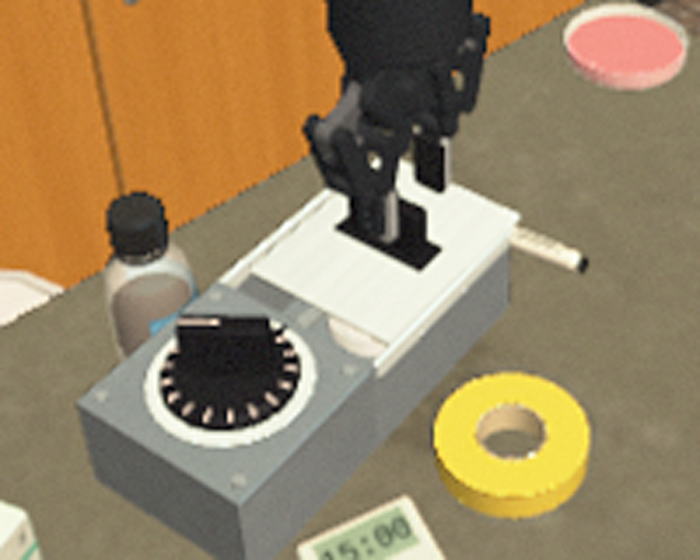

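The finger, at about (385,210), is pushing the handle. A gap has opened at the lock-case edge near (300,310), so the lid is unlocked. I'll carry on.

{"op": "apply_moves", "data": {
  "targets": [
    {"translation":[0,0.06,0],"twist":0,"hand":0.5},
    {"translation":[0,0.08,0],"twist":0,"hand":0.5},
    {"translation":[0,0.08,0],"twist":0,"hand":0.5},
    {"translation":[0,0.08,0],"twist":0,"hand":0.5},
    {"translation":[0,0.08,0],"twist":0,"hand":0.5},
    {"translation":[0,0.06,0],"twist":0,"hand":0.5},
    {"translation":[0,0.04,0],"twist":0,"hand":0.5},
    {"translation":[0,0,0],"twist":0,"hand":0.5}
  ]
}}

```text
time: 17.35
tool_pos: [0.5042, -0.059, 0.0913]
tool_rot: [0.0, 1.0, -0.025, 0.0]
contact_force: [-0.3, -0.5, -0.0]
gripper_width: 0.498
grasp_force: 0.0
```

```bash
python3 s.py
```

```text
17.35 [ 0.5042 -0.059   0.0913] yaw -2.92 F [-0.27 -0.48 -0.02] M [0.003 0.026 0.002] eff [-2.1400e-01 -2.9840e+01 -3.2811e+01 -3.0000e-03  3.6000e-02 -3.8000e-02] g 0.498 0.0 j6 1.359
```

{"op": "apply_moves", "data": {
  "targets": [
    {"translation":[0,0.03,0],"twist":0,"hand":0.5},
    {"translation":[0,0.03,0],"twist":0,"hand":0.5},
    {"translation":[0,0.03,0],"twist":0,"hand":0.5},
    {"translation":[0,0.02,0],"twist":0,"hand":0.5},
    {"translation":[0,0,0],"twist":0,"hand":0.5}
  ]
}}

```text
time: 17.85
tool_pos: [0.5037, -0.0675, 0.0913]
tool_rot: [-0.002, 1.0, -0.025, 0.0]
contact_force: [1.9, 7.9, 0.2]
gripper_width: 0.499
grasp_force: 4.1
```

```bash
python3 s.py
```

```text
17.85 [ 0.5037 -0.0675  0.0913] yaw -2.92 F [1.88 7.9  0.23] M [ 1.275 -0.179 -0.041] eff [ -4.351 -29.888 -33.219  -2.012  -0.233  -0.066] g 0.499 4.1 j6 1.338
```

{"op": "apply_moves", "data": {
  "targets": [
    {"translation":[0,-0.1,0],"twist":0,"hand":0.5},
    {"translation":[0,-0.06,0],"twist":0,"hand":0.5},
    {"translation":[0,0,0],"twist":0,"hand":0.5},
    {"translation":[0,0,-0.3],"twist":0,"hand":0.5},
    {"translation":[0,0,-0.4],"twist":0,"hand":0.5},
    {"translation":[0,0,-0.4],"twist":0,"hand":0.5},
    {"translation":[0,0,-0.3],"twist":0,"hand":0.5},
    {"translation":[0,0,0],"twist":0,"hand":0.5}
  ]
}}

```text
time: 18.65
tool_pos: [0.5071, -0.0541, 0.2376]
tool_rot: [0.002, 1.0, -0.025, 0.005]
contact_force: [0.1, 0.2, 0.4]
gripper_width: 0.501
grasp_force: 0.0
```

```bash
python3 s.py; python3 - <<'E'
from h import *
t=grab_frame("scene")[:,:,::-1].copy()
o=np.array([.5110,.0745]);yh=np.array([.0508,.9987]);xh=np.array([.9987,-.0508])
# predicted lid +y edge corners & handle top corners for openings
for q,col in((0.068,(0,0,255)),(0.075,(0,255,0))):
    P=[np.r_[o+xh*sx*.025+yh*(-.0535-q+sy*.006),.092] for sx in(1,-1) for sy in(1,-1)]
    print(q,w2pix("scene",P).round(1).tolist())
b=cv2.resize(t[135:255,175:335],None,fx=5,fy=5,interpolation=cv2.INTER_CUBIC)
cv2.imwrite("pics/e.png",b)
for c in("scene","top"):
    if c=="top":grab_frame(c)
    print(c,[(np.round(d["point"],3).tolist(),round(d["score"],2)) for d in recognise(c,"lid_handle")[:2]])
E
```

```text
18.65 [ 0.5071 -0.0541  0.2376] yaw -2.87 F [0.14 0.22 0.36] M [ 0.057 -0.029 -0.023] eff [ 1.0200e-01 -2.6434e+01 -3.5610e+01  7.0000e-03  2.6800e-01  1.0000e-03] g 0.501 0.0 j6 1.369
0.068 [[229.1, 193.8], [232.6, 190.7], [249.3, 202.8], [252.7, 199.6]]
0.075 [[231.2, 192.0], [234.6, 189.0], [251.3, 201.0], [254.7, 197.8]]
scene [([0.503, -0.041, 0.056], 0.84), ([0.505, 0.148, 0.071], 0.31)]
top [([0.489, -0.034, 0.058], 0.65)]
```

View pics/e.png

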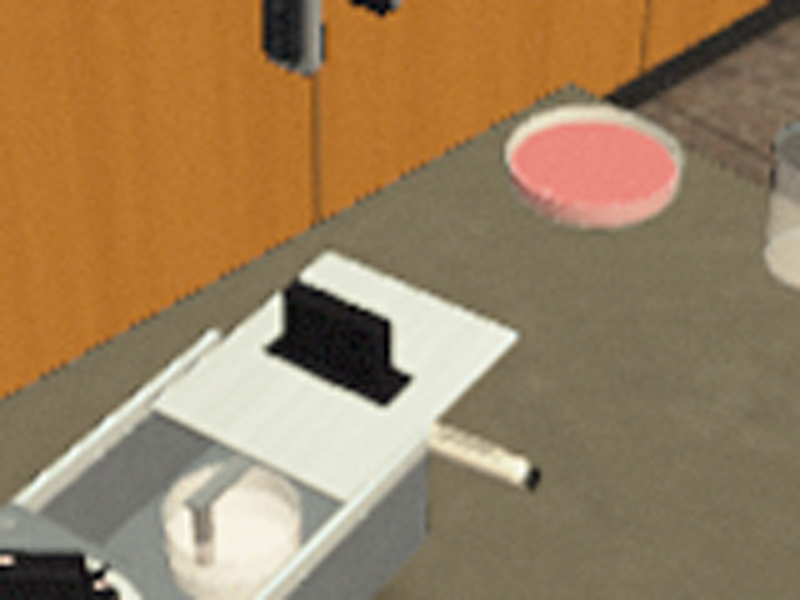

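```bash
python3 - <<'E'
from h import *
E=lambda p:np.array(p)/5.+[175,135]
B=lambda p:np.array(p)/5.+[135,195]
yh=np.array([.0508,.9987])
for n,b,e,z in(("topL",(372,80),(285,285),.092),("topR",(480,130),(388,322),.092),("footL",(350,152),(266,350),.059),("footR",(505,182),(410,378),.059),("footbot",(473,215),(385,405),.059)):
    d=pix2w("scene",E(e),z)-pix2w("scene",B(b),z);print(n,(d[0,:2]@yh).round(4),d.round(4))
E
```

```text
topL -0.072 [[-0.0047 -0.0718  0.    ]]
topR -0.0755 [[-0.0016 -0.0755  0.    ]]
footL -0.0755 [[-0.0044 -0.0753  0.    ]]
footR -0.0739 [[-0.0034 -0.0738  0.    ]]
footbot -0.0759 [[-0.0038 -0.0758  0.    ]]
```

The lid has moved about 75 mm and is at its end stop. The gripper is clear, so I'm handing in.

```bash
python3 -c "
from plant import job_done
print(job_done())"
```

```text
the job is handed in; nothing more can be done
None
```

The combination was dialed and the lid slid fully open to its end stop (about 75 mm measured); the arm is clear, no bystander was touched as far as I could tell, and the job is handed in, with no verdict returned.

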